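# Open the specimen jar in its bench holder

## Robot

A 7-joint arm with a two-finger parallel gripper is mounted at the origin on the work surface. World frame = base frame: x ahead of the robot, y to its left, z up, the work surface at z = 0. Lengths are in m, angles in rad, forces in N, time in s.
With the tool pointing down it reaches from about 0.425 to 0.875 m from the base axis. Payload 4.7 kg.
Tool frame: the origin (TCP) lies at the very end of the fingers, on their centre line; the grasp point (between the pads) lies behind it (ctrl.tcp_to_grasp is the z of the grasp point in the tool frame, in m); z points along the fingers, y is the line along which they close (so a half turn about z gives the same grasp; the last joint's range is limited). The gripper opens to 87 mm and grips with 3 to 60 N. Pads are 19 mm wide; open, the fingers measure 117 mm over their backs; the gripper's body (75 mm by 190 mm) begins 51 mm behind the grasp point.
Start: joints at [-1.267, 0.321, -0.07, 1.45, 0.023, 1.371, -0.057], TCP at [0.186, 0.623, 0.223] pointing down, gripper open.
Joint ranges: [-2.86, 2.86], [-0.3, 2.09], [-1.38, 1.24], [0.06, 2.45], [-1.56, 4.7], [0.09, 2.05], [-2.69, 2.69]. Speed limits (rad/s): [2.57, 2.57, 3.14, 3.14, 3.14, 3.14, 3.14].

## Interface

Orientations are given as a rotation vector (axis times angle).
In Python, from bench import ctrl gives the robot as it stands.
- The arm moves only by the tool step_arm, never from a script. Its argument "targets" is a list of rows, each a list of 7 numbers: the shift along the world's x, y, z in cm, then the turn, a rotation vector about the world's x, y, z in degrees, then the opening, from 0 (shut) to 1 (fully open). A call has exactly 5 rows; each row shifts and turns the commanded pose from where the row before left it; what a row does not reach is not made up. A row lasts 1/12 s, in which the tool goes at most 41.7 mm and 7.16 degrees, less where a joint would pass 70% of its speed; a pose out of reach is approached as far as the arm can. A call with a gripper value outside its range is refused whole. The fingers move at their own pace and stop on an object; "force" is the grip in N (left out, the last holds). Time passes only in rows, so rows that do not move let the fingers close, or fill a call up. It gives the time, the measured TCP pose, the force, the opening and the grip force at its end, in the units of the state.
- ctrl.get_state(): the state, without advancing time (a new reading comes with each control period).
- ctrl.get_image(name): name is "scene" or "top" or "wrist"; returns (picture, depth): 400x640x3 uint8, red, green, blue; 400x640 float32, m along the optical axis (not along the pixel's ray), 0 where there is no reading.
- ctrl.camera_params(name): a dict with "intrinsics" (3x3 intrinsics, pixels), "distortion" ([k1, k2, p1, p2, k3] as OpenCV has them; the pictures are not rectified), "rvec" (rotation vector, rad) and "tvec" (3), from world to camera coordinates, as OpenCV has them; the wrist camera has in their place "hand_eye" (4x4, takes a point from camera to tool coordinates, whose origin is the TCP and whose axes are the flange's). Camera axes: x right, y down, z forward; pixel columns grow to the right and rows downward; lengths in m; the calibration is good to about 2 mm. A picture is of the moment at which its call begins: read the wrist's pose just before it. camera_params takes no time and is no camera call.
- ctrl.close_job(): hands the job in; it is judged then, once.
The state is a dict: "time": time; "joint_positions": joint angles; "qd": joint speeds; "joint_torque": joint torques, N m; "position": TCP position; "tool_rot": TCP orientation; "ft_force": force on the tool from outside, world axes, zero at the start; "torque": the same for the moment, N m; "grip_width": opening from 0.0 (shut) to 1.0 (fully open); "grip_force": force on a finger pad.
Only numpy, scipy, OpenCV 4.12 (cv2) and the standard library are available. Lean on these libraries where they do the work, as an engineer would, in place of code of your own. Each camera call takes 0.05 s, during which the arm holds its last target. There are 200 camera calls.

## Task

Stand the closed square specimen jar in the square well of the metal holder, so that the holder keeps it from turning, and unscrew its tight black cap there: turn it anticlockwise until its thread lets go, leaving the jar standing fully down in the well. Then lift the cap and finish holding it in the gripper, level, over the jar's mouth and a finger's width or two clear of the rim; do not put the cap down. Leave the petri dish, slide box and dropper bottle where they are.

Things in the scene. Friction and masses are not known exactly. Their poses are not given: they have to be found in the camera images.
- jar: Clear plastic square jar of pebbles and shells, 260 to 420 g. Body 60 x 60 mm, upright sides along its x and y axes, 70 mm high; on top a round neck 36 mm in diameter. Origin: centre of the underside, z up. It starts loose on the bench, turned by up to 0.6 rad; unbraced, it turns along with the cap.
- jar_mouth (a point): Centre of the jar's rim, on the neck's axis, 94 mm above the jar's underside. Axes as the jar's.
- cap: Round black ribbed screw cap, 52 mm in diameter, 22 mm high, 30 g. Origin: centre of the skirt's lower edge, z up. Closed, that edge is 75 mm above the jar's underside (5 mm above the square body's shoulder). A three-lug twist-off cap on a sprung rubber seal: turning it takes 0.3 to 0.6 N m and it hardly rises. Screwed on, it can carry the jar.
- cap_top (a point): Centre of the cap's flat top, 22 mm above its lower edge. Cap yaw less jar yaw (anticlockwise from above positive): starts at 0.09 to 0.44 rad; lugs hold it on up to 1.1, it lifts off freely from 1.15 to 1.65 (best 1.4), stops at about 0 and 1.7. So a turn of 1.15 rad anticlockwise frees it from any start.
- holder: Fixed aluminium bench holder: foot 120 x 120 x 6 mm with a square well in its middle, 65 x 65 mm inside, sides along its x and y axes. Walls 6 mm thick, upright to 24 mm above the bench, then flared outward to 34 mm (mouth about 73 mm wide). The jar fits any of four ways round with 2.5 mm play each side. Origin: centre of the foot's underside, z up.
- well_floor (a point): Centre of the well's floor, 6 mm above the bench, axes as the holder's. The seated jar's underside rests here.
- petri_dish: Bystander: closed glass petri dish, 94 mm in diameter, 16 mm high, 40 g. Origin: centre of the underside.
- slide_box: Bystander: grey box of glass slides, 85 x 100 x 26 mm, 250 g. Origin: centre of the underside.
- dropper: Bystander: amber dropper bottle, 40 mm in diameter, 85 mm high, 90 g. Origin: centre of the underside.
Not all that is in view belongs to the job. What is shaped like the cap but red or turquoise is not meant.

How it is judged:
On the way, in this order (a step that is already met when the one before it is completed fails the run):
1. the jar stands fully down in the well with its cap still screwed on (horizontal distance between jar and well_floor below 0.006 m and z of jar in the frame of well_floor below 0.003 m and angle between jar's own z axis and vertical below 0.06 rad and angle between the x axis of cap and the x axis of jar, either way round below 0.95 rad and z of cap in the frame of jar below 0.079 m), for 0.1 s.
2. the cap has been turned free of its thread with the jar down in the well (horizontal distance between jar and well_floor below 0.006 m and z of jar in the frame of well_floor below 0.003 m and angle between jar's own z axis and vertical below 0.06 rad and angle between the x axis of cap and the x axis of jar, either way round above 1.03 rad), for 0.1 s.
At the end, for the whole second after the job is handed in: The jar stands upright in the well (underside within 3 mm of the well's floor, within 6 mm of its centre, tilted under 0.06 rad); the gripper still holds the cap at rest, tilted under 0.2 rad, within 20 mm of the jar's axis, its lower edge 4 to 50 mm above the rim, not touching the jar (horizontal distance between jar and well_floor below 0.006 m and z of jar in the frame of well_floor below 0.003 m and angle between jar's own z axis and vertical below 0.06 rad and z of cap in the frame of jar_mouth between 0.004 and 0.05 m and horizontal distance between cap and jar_mouth below 0.02 m and angle between cap's own z axis and vertical below 0.2 rad and linear speed of cap below 0.02 m/s and contact force between cap and jar below 0.1 N and contact force between the fingers and cap above 2 N); the arm keeps its last pose, push and grip.
It fails at once if a bystander was shifted more than 20 mm (distance of any of petri_dish, slide_box, dropper from where it was at the start of the episode above 0.02 m).
It fails at once if the jar was tipped over (angle between jar's own z axis and vertical above 0.7 rad).
It fails at once if the cap was taken right away from the jar (distance between cap and jar_mouth above 0.15 m).
It also fails if it takes over 42 s, if anything falls off the work surface, if the arm or the gripper's body presses on something with over 40 N, if the wrist force passes 120 N, or if a joint passes its speed limit or range.

## Working session

There is one attempt and no reset: what is moved stays moved. The work goes in short steps, Python scripts to look and compute and a tool call to move; the robot and the scene stay as the last step left them, time stands still between calls to the robot, and variables do not carry over. Pictures are saved under pics/ and viewed, at most 10 in all, crops included, and the job is handed in when it is done.

Besides the shell and the picture viewer there is one more tool, called after "Request:" by a JSON object that holds its "op" and its "data", one argument or row to a line. step_arm: Moves the arm, as the interface text tells. Its arguments: {"type":"object","properties":{"targets":{"type":"array"},"force":{"type":"number"}},"required":["targets"]}

```bash
mkdir -p pics; ls
cat > h.py <<'E'
from bench import ctrl
import cv2, numpy as np
def grab(n,fn):
    s=ctrl.get_state(); im,d=ctrl.get_image(n); cv2.imwrite('pics/'+fn+'.png',im[:,:,::-1]); np.savez('pics/'+fn+'.npz',im=im,d=d,p=s['position'],r=s['tool_rot']); return s,im,d
E
python3 - <<'E'
from h import *
for n in('top','scene'):
    s,im,d=grab(n,n+'0'); print(n,ctrl.camera_params(n))
print(s, ctrl.tcp_to_grasp); print(ctrl.camera_params('wrist'))
E
```

```text
pics
top {'intrinsics': array([[468.21537248,   0.        , 320.29437436],
       [  0.        , 468.21537248, 197.64913736],
       [  0.        ,   0.        ,   1.        ]]), 'distortion': array([-0.02193042,  0.        ,  0.        ,  0.        ,  0.        ]), 'rvec': array([ 1.92561843, -2.29252423,  0.23774901]), 'tvec': array([0.09670443, 0.60578623, 1.09076766])}
scene {'intrinsics': array([[362.43610498,   0.        , 317.53606225],
       [  0.        , 362.43610498, 201.47769683],
       [  0.        ,   0.        ,   1.        ]]), 'distortion': array([-0.03646616,  0.        ,  0.        ,  0.        ,  0.        ]), 'rvec': array([ 1.08829244,  2.61947754, -0.72965357]), 'tvec': array([ 0.41117941, -0.34582637,  1.20551245])}
{'time': 0.05, 'joint_positions': array([-1.26691836,  0.3218025 , -0.07008853,  1.45163736,  0.02258777,
        1.37077327, -0.0569075 ]), 'qd': array([ 0.00197932,  0.00036996, -0.00060866, -0.00175294,  0.00116923,
        0.00097018, -0.00074067]), 'joint_torque': array([-1.58515390e-04, -4.92997456e+01, -4.06259727e-01, -3.13703513e+01,
   
[... 265 characters left out ...]
.00159805, -0.02687069, -0.0121947 ]), 'grip_force': 0.0, 'grip_width': 1.003057739849929} -0.0187
{'intrinsics': array([[288.87688749,   0.        , 321.44272921],
       [  0.        , 288.87688749, 196.29129173],
       [  0.        ,   0.        ,   1.        ]]), 'distortion': array([0.0082597, 0.       , 0.       , 0.       , 0.       ]), 'hand_eye': array([[ 1.06130923e-03, -9.59908167e-01, -2.80312653e-01,
         7.72130930e-02],
       [ 9.99999306e-01,  8.75629326e-04,  7.87637475e-04,
        -4.19382217e-04],
       [-5.10609665e-04, -2.80313295e-01,  9.59908431e-01,
        -1.62441346e-01],
       [ 0.00000000e+00,  0.00000000e+00,  0.00000000e+00,
         1.00000000e+00]])}
```

View pics/top0.png

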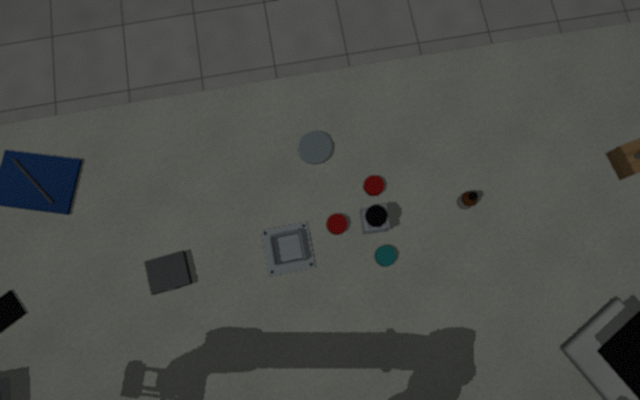

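View pics/scene0.png

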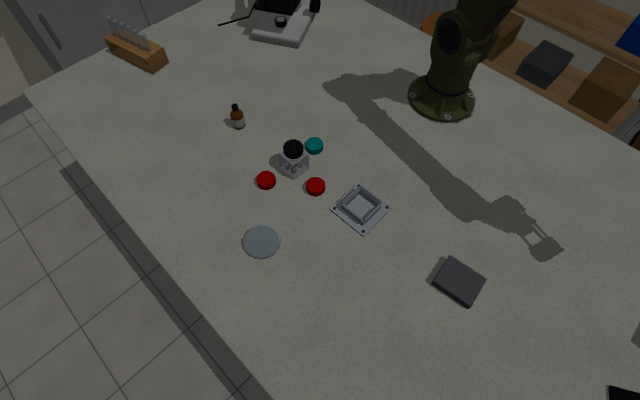

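The top view shows the holder at (289,248) and the jar with its black cap at (376,216). Candidates for the cap:
- black disc on the clear square jar (376,216): the one I want
- red discs (374,185) and (337,224): not meant
- turquoise disc (386,255): not meant
- dark dropper top (470,198): a bystander
- black objects at the picture's edges: not part of the job

In the scene view the cap is at (293,149) and the holder at (360,208).

```bash
cat >> h.py <<'E'
def pose(n,p=None,r=None):
    c=ctrl.camera_params(n)
    if n=='wrist':
        T=np.eye(4);T[:3,:3]=cv2.Rodrigues(np.array(r))[0];T[:3,3]=p;T=T@c['hand_eye'];return c,T[:3,:3],T[:3,3]
    R=cv2.Rodrigues(c['rvec'])[0];return c,R.T,-R.T@c['tvec']
def ray(n,uv,z,p=None,r=None):
    c,R,o=pose(n,p,r)
    q=cv2.undistortPoints(np.array(uv,float).reshape(-1,1,2),c['intrinsics'],c['distortion'])[:,0]
    d=np.c_[q,np.ones(len(q))]@R.T
    return o+d*((z-o[2])/d[:,2])[:,None]
def blobs(mask,a=20):
    return [c for c in cv2.findContours(mask.astype('uint8'),cv2.RETR_EXTERNAL,cv2.CHAIN_APPROX_NONE)[0] if cv2.contourArea(c)>a]
E
python3 - <<'E'
from h import *
for n in('top','scene'):
    f=np.load(f'pics/{n}0.npz');im=f['im'].astype(int);d=f['d'];mx=im.max(2)
    cx,cy={'top':(376,216),'scene':(293,149)}[n]
    m=(mx<30); m[:cy-25]=0;m[cy+25:]=0;m[:,:cx-25]=0;m[:,cx+25:]=0
    for c in blobs(m):
        (u,v),r=cv2.minEnclosingCircle(c);print(n,'cap',u,v,r,ray(n,[[u,v],[u+r,v]],.097),d[int(v),int(u)],cv2.contourArea(c))
f=np.load('pics/top0.npz');im=f['im']
c=cv2.resize(im[170:290,250:430,::-1],None,fx=4.4,fy=4.4,interpolation=2);cv2.imwrite('pics/crop.png',np.clip(c*2.0,0,255))
hsv=cv2.cvtColor(im,cv2.COLOR_RGB2HSV)
for nm,h in(('red',(hsv[...,0]<8)),('turq',abs(hsv[...,0].astype(int)-90)<8)):
    for c in blobs(h&(hsv[...,1]>150),100):
        (u,v),r=cv2.minEnclosingCircle(c);print(nm,u,v,ray('top',[[u,v]],.02),f['d'][int(v),int(u)])
for nm,u,v in(('petri',316,147),('box',170,271),('drop',469,199),('holder',289,248)): print(nm,ray('top',[[u,v]],.015))
print(pose('top')[2])
E
```

```text
top cap 376.2924499511719 215.33018493652344 10.712739944458008 [[ 0.54112615 -0.13186952  0.097     ]
 [ 0.53671931 -0.15693503  0.097     ]] 1.1109389 320.0
scene cap 292.93023681640625 148.843017578125 9.850449562072754 [[ 0.54999915 -0.1265165   0.097     ]
 [ 0.53145421 -0.10798138  0.097     ]] 0.963331 272.0
red 336.5 223.5 [[ 0.54962803 -0.03967873  0.02      ]] 1.1851988
red 373.6119384765625 184.9253692626953 [[ 0.63192506 -0.15189843  0.02      ]] 1.2065806
turq 385.2289123535156 255.53012084960938 [[ 0.44901644 -0.14504616  0.02      ]] 1.1665725
petri [[ 0.76013622 -0.02330471  0.015     ]]
box [[0.50404669 0.39151392 0.015     ]]
drop [[ 0.55396552 -0.38738508  0.015     ]]
holder [[0.50969688 0.08897541 0.015     ]]
[0.37525146 0.02753235 1.19353722][ WARN:0@0.164] global loadsave.cpp:1063 imwrite_ Unsupported depth image for selected encoder is fallbacked to CV_8U.
```

View pics/crop.png

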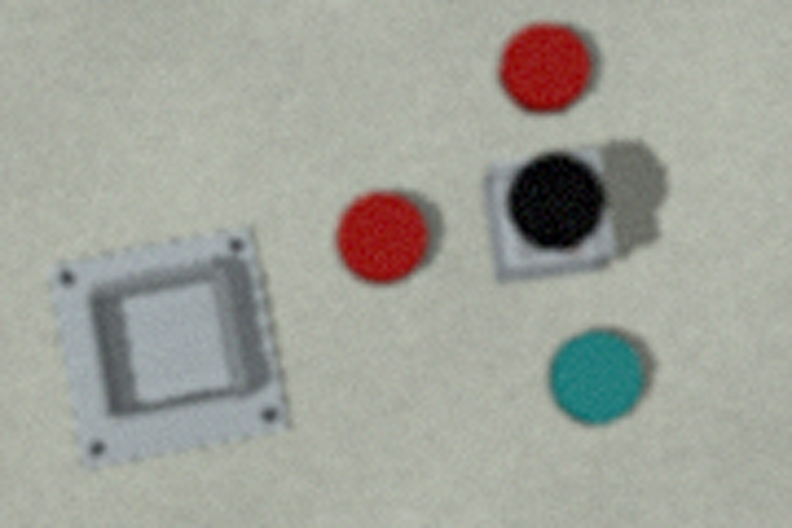

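The crop confirms it: the black cap is on the clear square jar at crop (557,202), with red caps at (546,67) and (383,237), turquoise at (599,375) and the holder centred near (172,345). I'll move over the holder for a wrist look.

Request:
{"op": "step_arm", "data": {
  "targets": [
    [2.1,-3.5,0,0,0,0,1],
    [2.1,-3.5,0,0,0,0,1],
    [2.1,-3.5,0,0,0,0,1],
    [2.1,-3.5,0,0,0,0,1],
    [2.1,-3.5,0,0,0,0,1]
  ],
  "force": 40
}}

```text
time: 0.52
position: [0.2913, 0.4459, 0.222]
tool_rot: [-0.453, -3.108, 0.001]
ft_force: [1.4, 0.2, -0.2]
grip_width: 1.003
grip_force: 0.0
```

Request:
{"op": "step_arm", "data": {
  "targets": [
    [2.1,-3.5,0,0,0,0,1],
    [2.1,-3.5,0,0,0,0,1],
    [2.1,-3.5,0,0,0,0,1],
    [2.1,-3.5,0,0,0,0,1],
    [2.1,-3.5,0,0,0,0,1]
  ]
}}

```text
time: 0.93
position: [0.3962, 0.2709, 0.2224]
tool_rot: [-0.453, -3.108, -0.0]
ft_force: [0.5, 0.8, 0.1]
grip_width: 1.002
grip_force: 0.0
```

Request:
{"op": "step_arm", "data": {
  "targets": [
    [2.1,-3.5,0,0,0,0,1],
    [2.1,-3.5,0,0,0,0,1],
    [2.1,-3.5,0,0,0,0,1],
    [2.1,-3.5,0,0,0,0,1],
    [0,0,0,0,0,0,1]
  ]
}}

```text
time: 1.35
position: [0.4834, 0.1236, 0.2228]
tool_rot: [0.473, 3.103, -0.005]
ft_force: [0.3, -0.9, 0.2]
grip_width: 0.999
grip_force: 0.0
```

Run:
```python
from h import *
s,im,d=grab('wrist','w1');print(s['time'],s['position'],s['tool_rot'],s['joint_positions'])
cv2.imwrite('pics/w1b.png',np.clip(im[:,:,::-1].astype(float)*1.8,0,255).astype('uint8'))
```

```text
1.35 [0.48335866 0.12355074 0.22276522] [ 0.47279264  3.10275864 -0.00531895] [-0.70869055 -0.01371825  0.4008015   1.83103164  0.01003548  1.32200388
  0.95798145]
```

View pics/w1b.png

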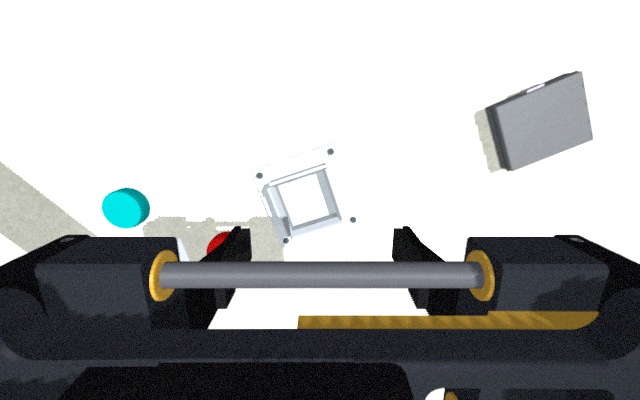

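The wrist view shows the holder at (305,195), its four screw holes at (259,175), (330,151), (353,219) and (286,240), and turquoise and red caps to the left. The holes give the centre and yaw.

```bash
cat > hol.py <<'E'
from h import *
def report(nm,P):
    P=P[:,:2];c=P.mean(0);print(nm,'c',c,'diag',np.linalg.norm(P[0]-P[2]),np.linalg.norm(P[1]-P[3]),'side',[round(float(np.linalg.norm(P[i]-P[(i+1)%4])),4) for i in range(4)],
     'yaw mod90',[round(float(np.degrees(np.arctan2(*(P[(i+1)%4]-P[i])[::-1])))%90,1) for i in range(4)])
def dots(g,pts,w=6):
    o=[]
    for u,v in pts:
        q=g[v-w:v+w+1,u-w:u+w+1].astype(float);k=np.clip(np.median(q)-25*(np.median(q)>120)-q-0.25*(np.median(q)-q.min()),0,None)
        yy,xx=np.mgrid[-w:w+1,-w:w+1];o.append((u+(k*xx).sum()/k.sum(),v+(k*yy).sum()/k.sum()))
    return np.array(o)
E
python3 - <<'E'
from hol import *
f=np.load('pics/w1.npz');g=cv2.cvtColor(f['im'],cv2.COLOR_RGB2GRAY)
uv=dots(g,[(259,175),(330,151),(353,219),(286,240)],5);print(uv);report('wrist',ray('wrist',uv,.006,f['p'],f['r']))
f=np.load('pics/top0.npz');g=cv2.cvtColor(f['im'],cv2.COLOR_RGB2GRAY)
uv=dots(g,[(265,233),(304,226),(311,264),(272,272)],3);print(uv);report('top',ray('top',uv,.006))
# jar body in top: corners from crop px
uv=np.array([(486,172),(603,150),(614,262),(501,282)])/4.4+[250,170]
report('jar shoulder top',ray('top',uv,.070))
E
```

```text
[[259.03321719 175.08594657]
 [330.11018519 151.15648148]
 [352.52922732 219.25151176]
 [285.1720297  239.95049505]]
wrist c [0.51173802 0.09280577] diag 0.14187698965059517 0.14167771385621467 side [0.1001, 0.1003, 0.1006, 0.0999] yaw mod90 [1.4, 1.5, 1.1, 1.2]
[[264.77182236 232.71056662]
 [302.92349727 226.52094718]
 [310.8172043  263.8781362 ]
 [271.66878981 271.54140127]]
top c [0.51010341 0.09330837] diag 0.1420358107356473 0.1380507008009138 side [0.0987, 0.0972, 0.1001, 0.1002] yaw mod90 [89.4, 2.3, 1.1, 1.4]
jar shoulder top c [ 0.53646695 -0.13142245] diag 0.08581427252965139 0.09391498151933081 side [0.0664, 0.0629, 0.0633, 0.0618] yaw mod90 [0.8, 83.9, 0.1, 86.7]
```

Request:
{"op": "step_arm", "data": {
  "targets": [
    [0.5,-3.8,0,0,0,0,1],
    [0.5,-3.8,0,0,0,0,1],
    [0.5,-3.8,0,0,0,0,1],
    [0.5,-3.8,0,0,0,0,1],
    [0.5,-3.8,0,0,0,0,1]
  ]
}}

```text
time: 1.82
position: [0.5045, -0.0573, 0.2224]
tool_rot: [-0.45, -3.109, -0.001]
ft_force: [0.9, 0.5, -0.6]
grip_width: 1.003
grip_force: 0.0
```

Request:
{"op": "step_arm", "data": {
  "targets": [
    [0.5,-3.0,0,0,0,0,1],
    [0,0,0,0,0,0,1],
    [0,0,0,0,0,0,1],
    [0,0,0,0,0,0,1],
    [0,0,0,0,0,0,1]
  ]
}}

```text
time: 2.23
position: [0.5097, -0.0847, 0.2222]
tool_rot: [-0.448, -3.109, -0.001]
ft_force: [-0.5, 0.2, -0.4]
grip_width: 0.998
grip_force: 0.0
```

Run:
```python
from h import *
s,im,d=grab('wrist','w2');print(s['time'],s['position'],s['tool_rot'],s['joint_positions'])
c=im[60:260,200:460,::-1].astype(float);c=255*(c/255)**1.0
cv2.imwrite('pics/w2b.png',cv2.resize(c,None,fx=3,fy=3,interpolation=2).clip(0,255).astype('uint8'))
```

```text
2.2333 [ 0.50971295 -0.08469801  0.22223346] [-4.48186495e-01 -3.10865785e+00 -1.21604952e-03] [-0.49404082  0.02708119  0.62419203  1.79770553 -0.01713545  1.3227278
  1.41862004]
```

View pics/w2b.png

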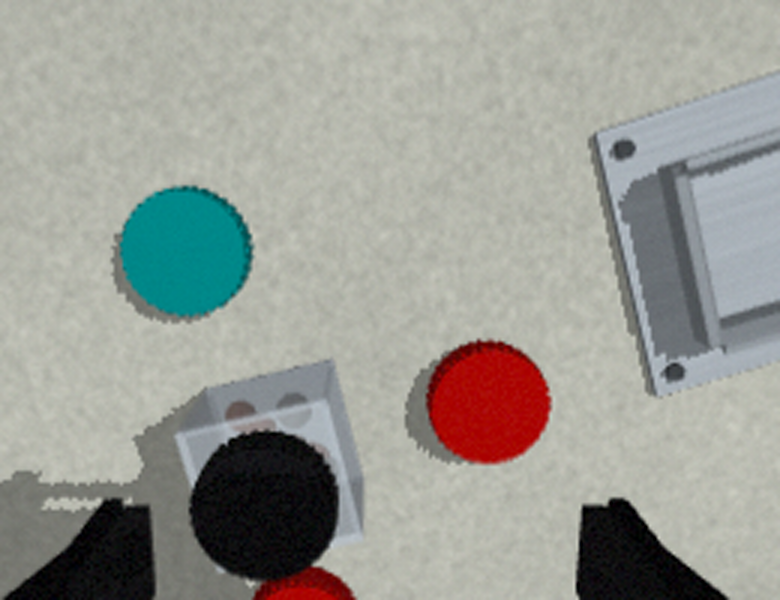

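The crop shows the cap at (264,505), the jar's shoulder corners at (178,436), (327,400) and (362,540), its base edge from (207,388) to (333,360), and the red cap at (489,402). These give the cap centre and the jar yaw.

Run:
```python
from hol import *
f=np.load('pics/w2.npz');im=f['im'].astype(int);a=('wrist',);R=lambda uv,z:ray('wrist',uv,z,f['p'],f['r'])
m=im.max(2)<45; roi=np.zeros_like(m);roi[195:262,255:320]=1
for c in blobs(m&roi,200):
    (u,v),r=cv2.minEnclosingCircle(c);print('cap',u,v,r,R([[u,v],[u+r,v]],.097),f['d'][int(v),int(u)])
t=lambda p:np.array(p)/3.+[200,60]
T=R(t([(178,436),(327,400),(362,540)]),.07);B=R(t([(207,388),(333,360)]),0.)
y=lambda a,b:np.degrees(np.arctan2(*(b-a)[:2][::-1]))%90
print('top edges',y(T[0],T[1]),y(T[1],T[2]),np.linalg.norm(T[0]-T[1]),'diag centre?',T[1:],(T[0]+T[2])/2)
print('base',y(B[0],B[1]),np.linalg.norm(B[0]-B[1]),B)
# refine: line-fit brightness edges of the shoulder
g=cv2.GaussianBlur(f['im'],(3,3),0);lsd=cv2.createLineSegmentDetector()
L=lsd.detect(cv2.cvtColor(f['im'],cv2.COLOR_RGB2GRAY)[170:245,250:325])[0][:,0]+[250,170,250,170]
for l in L:
    if np.hypot(l[2]-l[0],l[3]-l[1])>14:
        for z in(.07,0):
            P=R(l.reshape(2,2),z);print(np.round((l-[200,60,200,60])*3),z,round(y(P[0],P[1]),1),round(np.linalg.norm(P[0]-P[1]),3))
```

```text
cap 287.94415283203125 228.1766815185547 25.01080322265625 [[ 0.54011951 -0.13113199  0.097     ]
 [ 0.5476775  -0.10542396  0.097     ]] 0.3099416
top edges 87.68186757370232 86.53652544028871 0.058756322619333785 diag centre? [[ 0.51632904 -0.10138641  0.07      ]
 [ 0.57522179 -0.10495076  0.07      ]] [ 0.54458712 -0.1325227   0.07      ]
base 86.444004604998 0.05942721101445138 [[ 0.51329342 -0.16098624  0.        ]
 [ 0.51697933 -0.10167345  0.        ]]
[266. 424. 323. 448.] 0.07 49.3 0.024
[266. 424. 323. 448.] 0 49.3 0.029
[340. 489. 326. 551.] 0.07 61.1 0.027
[340. 489. 326. 551.] 0 61.1 0.033
[209. 450. 255. 425.] 0.07 12.7 0.02
[209. 450. 255. 425.] 0 12.7 0.025
[186. 499. 209. 452.] 0.07 46.9 0.022
[186. 499. 209. 452.] 0 46.9 0.026
[322. 447. 338. 491.] 0.07 1.6 0.019
[322. 447. 338. 491.] 0 1.6 0.023
[201. 552. 184. 500.] 0.07 87.5 0.023
[201. 552. 184. 500.] 0 87.5 0.028
[317. 398. 175. 431.] 0.07 87.0 0.056
[317. 398. 175. 431.] 0 87.0 0.069
[152. 423. 207. 384.] 0.07 19.1 0.026
[152. 423. 207. 384.] 0 19.1 0.032
[362. 478. 364. 531.] 0.07 75.3 0.022
[362. 478. 364. 531.] 0 75.3 0.027
[173. 436. 187. 482.] 0.07 85.9 0.019
[173. 436. 187. 482.] 0 85.9 0.023
[204. 386. 329. 356.] 0.07 87.3 0.048
[204. 386. 329. 356.] 0 87.3 0.059
[358. 522. 327. 403.] 0.07 86.9 0.05
[358. 522. 327. 403.] 0 86.9 0.061
[339. 388. 362. 477.] 0.07 86.8 0.037
[339. 388. 362. 477.] 0 86.8 0.045
```

Request:
{"op": "step_arm", "data": {
  "targets": [
    [1.8,-2.4,0,0,0,0,1],
    [1.7,-2.4,0,0,0,0,1],
    [0,0,-3.5,0,0,0,1],
    [0,0,-3.5,0,0,0,1],
    [0,0,-3.5,0,0,0,1]
  ]
}}

```text
time: 2.7
position: [0.5456, -0.1339, 0.1166]
tool_rot: [0.451, 3.108, 0.001]
ft_force: [0.1, 0.2, -0.6]
grip_width: 1.001
grip_force: 0.0
```

Request:
{"op": "step_arm", "data": {
  "targets": [
    [0,0,0,0,0,0,1],
    [0,0,0,0,0,0,1],
    [0,0,0,0,0,0,1],
    [0,0,0,0,0,0,1],
    [0,0,0,0,0,0,1]
  ]
}}

```text
time: 3.12
position: [0.5464, -0.1351, 0.12]
tool_rot: [0.452, 3.105, 0.001]
ft_force: [0.2, -0.1, 0.2]
grip_width: 0.999
grip_force: 0.0
```

Request:
{"op": "step_arm", "data": {
  "targets": [
    [-0.1,0.25,-1.5,0,0,0,1],
    [0,0,-1.5,0,0,0,1],
    [0,0,-1.5,0,0,0,1],
    [0,0,0,0,0,0,1],
    [0,0,0,0,0,0,1]
  ]
}}

```text
time: 3.53
position: [0.544, -0.1326, 0.0733]
tool_rot: [0.453, 3.108, 0.0]
ft_force: [-0.2, 0.6, -0.2]
grip_width: 1.0
grip_force: 0.0
```

Run:
```python
from h import *
s,im,d=grab('wrist','w3');print(s['time'],s['position'],s['tool_rot'])
cv2.imwrite('pics/w3b.png',im[100:400,120:520,::-1])
```

```text
3.5333 [ 0.54402643 -0.13259172  0.07331786] [4.53498423e-01 3.10827167e+00 2.13037998e-04]
```

View pics/w3b.png

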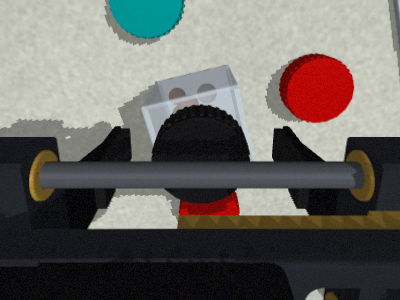

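The cap at crop (201,150) sits centred between the fingers at about (125,160) and (280,160). I'll close.

Request:
{"op": "step_arm", "data": {
  "targets": [
    [0,0,0,0,0,0,0],
    [0,0,0,0,0,0,0],
    [0,0,0,0,0,0,0],
    [0,0,0,0,0,0,0],
    [0,0,0,0,0,0,0]
  ],
  "force": 45
}}

```text
time: 4.0
position: [0.544, -0.1326, 0.0729]
tool_rot: [0.454, 3.108, 0.0]
ft_force: [-0.7, -0.2, -0.4]
grip_width: 0.709
grip_force: 0.0
```

Request:
{"op": "step_arm", "data": {
  "targets": [
    [0,0,0,0,0,0,0],
    [0,0,0,0,0,0,0],
    [0,0,0,0,0,0,0],
    [0,0,0,0,0,0,0],
    [0,0,0,0,0,0,0]
  ]
}}

```text
time: 4.42
position: [0.5437, -0.1328, 0.0726]
tool_rot: [-0.454, -3.109, 0.0]
ft_force: [-1.0, -0.7, 1.5]
grip_width: 0.587
grip_force: 45.8
```

Request:
{"op": "step_arm", "data": {
  "targets": [
    [0,0,0.5,0,0,0,0],
    [0,0,1.0,0,0,0,0],
    [0,0,2.0,0,0,0,0],
    [0,0,2.0,0,0,0,0],
    [0,0,1.5,0,0,0,0]
  ]
}}

```text
time: 4.83
position: [0.5441, -0.1326, 0.1445]
tool_rot: [0.454, 3.108, 0.0]
ft_force: [1.3, 0.5, -2.4]
grip_width: 0.593
grip_force: 45.8
```

Request:
{"op": "step_arm", "data": {
  "targets": [
    [0,0,0,0,0,0,0],
    [0,0,0,0,0,0,0],
    [0,0,0,0,0,0,0],
    [0,0,0,0,0,0,0],
    [0,0,0,0,0,0,0]
  ]
}}

```text
time: 5.25
position: [0.5429, -0.1324, 0.1413]
tool_rot: [-0.453, -3.106, 0.0]
ft_force: [-0.3, 0.7, -2.4]
grip_width: 0.584
grip_force: 45.8
```

Run:
```python
from h import *
s,im,d=grab('wrist','w4');print(s['time'],s['position'],s['tool_rot'],s['ft_force'],s['torque'],s['joint_positions'])
cv2.imwrite('pics/w4b.png',cv2.resize(im[120:300,200:440,::-1],None,fx=3,fy=3,interpolation=2))
```

```text
5.25 [ 0.5428878  -0.13236711  0.14133901] [-4.53279029e-01 -3.10644932e+00  2.45890474e-04] [-0.2804236   0.70582766 -2.37152884] [0.01245444 0.03562905 0.00324191] [-0.40615019  0.21176414  0.67616082  1.8049625  -0.14251471  1.17635204
  1.59540081]
```

View pics/w4b.png

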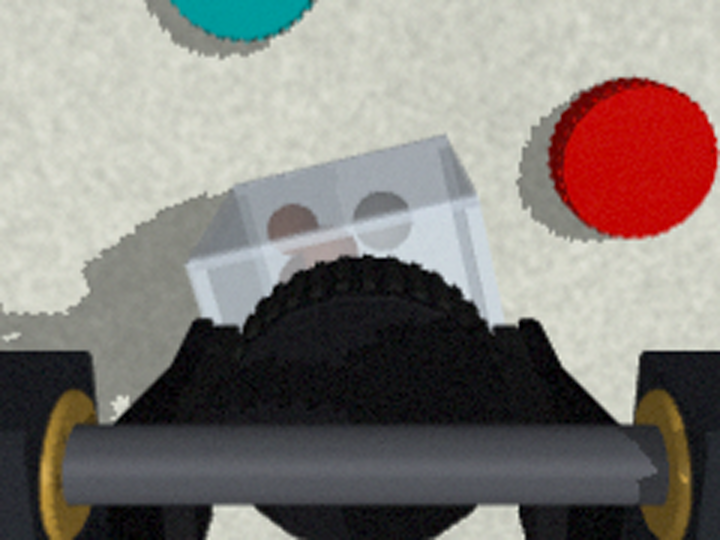

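The view shows the jar hanging from the cap, its shoulder edge running from (187,265) to (477,197) and its base edge from (236,184) to (446,134), both in crop pixels. Next I'll measure its yaw and offset in the hand.

Run:
```python
from hol import *
f=np.load('pics/w4.npz');R=lambda uv,z:ray('wrist',uv,z,f['p'],f['r'])
t=lambda p:np.array(p)/3.+[200,120]
for nm,p,z in(('top',[(187,265),(477,197)],.1387),('base',[(236,184),(446,134)],.0687)):
    P=R(t(p),z);e=(P[1]-P[0])[:2];L=np.linalg.norm(e);n=np.array([e[1],-e[0]])/L
    print(nm,'yaw',np.degrees(np.arctan2(e[1],e[0]))-90,'len',L,'centre',P.mean(0)[:2]+.03*n,'rel tcp',P.mean(0)[:2]+.03*n-f['p'][:2])
```

```text
top yaw -2.8482172438404803 len 0.05943788471805459 centre [ 0.54355995 -0.13245914] rel tcp [ 6.72157368e-04 -9.20306470e-05]
base yaw -2.949889005423387 len 0.0597659037570634 centre [ 0.54331534 -0.13236722] rel tcp [ 4.27541995e-04 -1.10232217e-07]
```

Request:
{"op": "step_arm", "data": {
  "targets": [
    [-0.15,1.25,0,0,0,0.4,0],
    [-0.36,2.5,0,0,0,0.4,0],
    [-0.36,2.5,0,0,0,0.4,0],
    [-0.36,2.5,0,0,0,0.5,0],
    [-0.36,2.5,0,0,0,0.5,0]
  ]
}}

```text
time: 5.72
position: [0.5271, -0.0179, 0.1423]
tool_rot: [-0.392, -3.116, -0.001]
ft_force: [-0.1, 0.2, -2.6]
grip_width: 0.587
grip_force: 45.8
```

Request:
{"op": "step_arm", "data": {
  "targets": [
    [-0.36,2.5,0,0,0,0.4,0],
    [-0.36,2.5,0,0,0,0.4,0],
    [-0.36,2.5,0,0,0,0.4,0],
    [-0.36,2.5,0,0,0,0.4,0],
    [-0.15,1.25,0,0,0,0.4,0]
  ]
}}

```text
time: 6.13
position: [0.5105, 0.0973, 0.1423]
tool_rot: [-0.331, -3.123, -0.003]
ft_force: [0.2, 1.7, -2.6]
grip_width: 0.588
grip_force: 45.8
```

Request:
{"op": "step_arm", "data": {
  "targets": [
    [0,0,0,0,0,0,0],
    [0,0,0,0,0,0,0],
    [0,0,0,0,0,0,0],
    [0,0,0,0,0,0,0],
    [0,0,0,0,0,0,0]
  ]
}}

```text
time: 6.55
position: [0.5122, 0.0908, 0.1426]
tool_rot: [0.343, 3.123, -0.001]
ft_force: [-0.5, 0.2, -2.3]
grip_width: 0.592
grip_force: 45.8
```

Run:
```python
from h import *
s,im,d=grab('wrist','w5');print(s['time'],s['position'],s['tool_rot'],s['ft_force'],s['torque'],s['joint_positions'])
cv2.imwrite('pics/w5b.png',cv2.resize(im[120:300,200:440,::-1],None,fx=3,fy=3,interpolation=2))
```

```text
6.55 [0.51220594 0.09078512 0.14257313] [ 3.43497506e-01  3.12265760e+00 -5.30272055e-04] [-0.46924175  0.21641278 -2.31740167] [-0.04447716  0.01394897 -0.03892065] [-0.70021499  0.10239901  0.50427793  1.890718   -0.05347551  1.1616789
  1.17480832]
```

View pics/w5b.png

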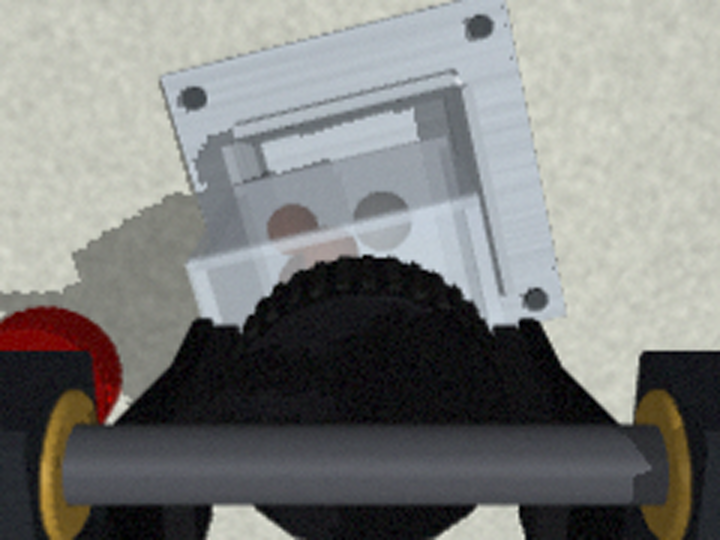

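The jar is over the well, with three holder holes visible at crop (192,98), (480,26) and (536,298). I'll measure the remaining offset.

Run:
```python
from hol import *
f=np.load('pics/w5.npz');R=lambda uv,z:ray('wrist',uv,z,f['p'],f['r'])
t=lambda p:np.array(p)/3.+[200,120]
H=R(t([(192,98),(480,26),(536,298)]),.006)[:,:2];hc=(H[0]+H[2])/2
print('holder',hc,[np.degrees(np.arctan2(*(b-a)[::-1]))%90 for a,b in((H[0],H[1]),(H[1],H[2]))],np.linalg.norm(H[0]-H[1]),np.linalg.norm(H[2]-H[1]))
dz=f['p'][2]-.0726
for nm,p,z in(('top',[(187,265),(477,197)],.07+dz),('base',[(236,184),(446,134)],dz)):
    P=R(t(p),z);e=(P[1]-P[0])[:2];L=np.linalg.norm(e);n=np.array([e[1],-e[0]])/L;c=P.mean(0)[:2]+.03*n
    print(nm,'yaw',np.degrees(np.arctan2(e[1],e[0]))-90,'len',L,'centre',c,'need',hc-c)
```

```text
holder [0.51247748 0.09249036] [np.float64(1.3246582755467102), np.float64(1.471011323752057)] 0.10111567233228022 0.10053695313252754
top yaw 1.2073925679247566 len 0.0594033438513334 centre [0.51284338 0.09077974] need [-0.0003659   0.00171062]
base yaw 1.10360205377782 len 0.05974135906446485 centre [0.51276553 0.09082337] need [-0.00028804  0.00166699]
```

Request:
{"op": "step_arm", "data": {
  "targets": [
    [0,0.17,-0.5,0,0,0.1,0],
    [0,0,-1.0,0,0,0,0],
    [0,0,-1.0,0,0,0,0],
    [0,0,-0.8,0,0,0,0],
    [0,0,-0.7,0,0,0,0]
  ]
}}

```text
time: 7.02
position: [0.5111, 0.0939, 0.1008]
tool_rot: [-0.336, -3.122, 0.002]
ft_force: [-0.5, -0.4, -2.8]
grip_width: 0.588
grip_force: 45.8
```

Request:
{"op": "step_arm", "data": {
  "targets": [
    [0,0,-0.5,0,0,0,0],
    [0,0,-0.5,0,0,0,0],
    [0,0,-0.4,0,0,0,0],
    [0,0,-0.3,0,0,0,0],
    [0,0,0,0,0,0,0]
  ]
}}

```text
time: 7.43
position: [0.5117, 0.094, 0.085]
tool_rot: [-0.337, -3.123, 0.001]
ft_force: [-0.3, -0.1, -2.7]
grip_width: 0.586
grip_force: 45.8
```

Request:
{"op": "step_arm", "data": {
  "targets": [
    [0,0,-0.2,0,0,0,0],
    [0,0,-0.15,0,0,0,0],
    [0,0,-0.1,0,0,0,0],
    [0,0,-0.1,0,0,0,0],
    [0,0,0,0,0,0,0]
  ]
}}

```text
time: 7.85
position: [0.5119, 0.0941, 0.08]
tool_rot: [-0.337, -3.123, -0.0]
ft_force: [-0.9, -0.5, -3.0]
grip_width: 0.591
grip_force: 45.8
```

Request:
{"op": "step_arm", "data": {
  "targets": [
    [0,0,-0.1,0,0,0,0],
    [0,0,0,0,0,0,0],
    [0,0,0,0,0,0,0],
    [0,0,0,0,0,0,0],
    [0,0,0,0,0,0,0]
  ]
}}

```text
time: 8.27
position: [0.512, 0.0941, 0.0791]
tool_rot: [0.337, 3.123, 0.0]
ft_force: [-0.6, -0.8, -2.8]
grip_width: 0.592
grip_force: 45.8
```

Request:
{"op": "step_arm", "data": {
  "targets": [
    [0,0,-0.1,0,0,0,0],
    [0,0,0,0,0,0,0],
    [0,0,0,0,0,0,0],
    [0,0,0,0,0,0,0],
    [0,0,0,0,0,0,0]
  ]
}}

```text
time: 8.68
position: [0.5123, 0.094, 0.0785]
tool_rot: [0.337, 3.123, 0.0]
ft_force: [-1.6, -0.4, 3.1]
grip_width: 0.593
grip_force: 45.8
```

Request:
{"op": "step_arm", "data": {
  "targets": [
    [0,0,-0.1,0,0,0,0],
    [0,0,0,0,0,0,0],
    [0,0,0,0,0,0,0],
    [0,0,0,0,0,0,0],
    [0,0,0,0,0,0,0]
  ]
}}

```text
time: 9.1
position: [0.5125, 0.094, 0.0784]
tool_rot: [0.337, 3.123, 0.001]
ft_force: [-3.5, -0.9, 10.1]
grip_width: 0.591
grip_force: 45.8
```

Request:
{"op": "step_arm", "data": {
  "targets": [
    [0,0,0,0,0,3,0],
    [0,0,0,0,0,5,0],
    [0,0,0,0,0,5,0],
    [0,0,0,0,0,5,0],
    [0,0,0,0,0,5,0]
  ],
  "force": 55
}}

```text
time: 9.52
position: [0.5131, 0.0942, 0.0784]
tool_rot: [-0.298, 3.125, 0.001]
ft_force: [-1.4, -1.5, 6.8]
grip_width: 0.585
grip_force: 55.8
```

Run:
```python
from h import *
s=ctrl.get_state();print(s['torque'],s['ft_force'],s['joint_positions'])
```

```text
[-0.16912155  0.39365885 -0.09912223] [-1.41881183 -1.48856204  6.82992791] [-0.64936958  0.17724193  0.45590538  1.95284361 -0.09134976  1.0287777
  1.60852626]
```

Request:
{"op": "step_arm", "data": {
  "targets": [
    [0,0,0,0,0,5,0],
    [0,0,0,0,0,5,0],
    [0,0,0,0,0,5,0],
    [0,0,0,0,0,5,0],
    [0,0,0,0,0,5,0]
  ]
}}

```text
time: 9.93
position: [0.5132, 0.0941, 0.0785]
tool_rot: [-0.968, 2.986, 0.0]
ft_force: [-1.4, -1.7, 8.1]
grip_width: 0.588
grip_force: 55.8
```

Run:
```python
from h import *
s=ctrl.get_state();print(s['torque'],s['ft_force'],s['joint_positions'])
```

```text
[-0.20820015  0.466414   -0.05714693] [-1.3939093  -1.73094764  8.13180667] [-0.60967766  0.17503317  0.41218154  1.95145901 -0.08196609  1.02846576
  2.03659962]
```

Request:
{"op": "step_arm", "data": {
  "targets": [
    [0,0,0,0,0,5,0],
    [0,0,0,0,0,5,0],
    [0,0,0,0,0,5,0],
    [0,0,0,0,0,5,0],
    [0,0,0,0,0,2,0]
  ]
}}

```text
time: 10.35
position: [0.5132, 0.094, 0.0786]
tool_rot: [-1.519, 2.747, -0.001]
ft_force: [-1.7, -1.5, 8.1]
grip_width: 0.588
grip_force: 55.8
```

Run:
```python
from h import *
s,im,d=grab('wrist','w6');print(s['torque'],s['ft_force'],s['position'],s['tool_rot'],s['joint_positions'])
cv2.imwrite('pics/w6b.png',cv2.resize(im[100:340,160:480,::-1],None,fx=2.4,fy=2.4,interpolation=2))
```

```text
[-0.14642354  0.50244969 -0.05734736] [-1.68932395 -1.45846001  8.07037751] [0.51316183 0.09398329 0.07858442] [-1.51905648e+00  2.74727092e+00 -6.33154692e-04] [-0.57541004  0.17330491  0.37464385  1.95023541 -0.07407755  1.02873125
  2.41322316]
```

View pics/w6b.png

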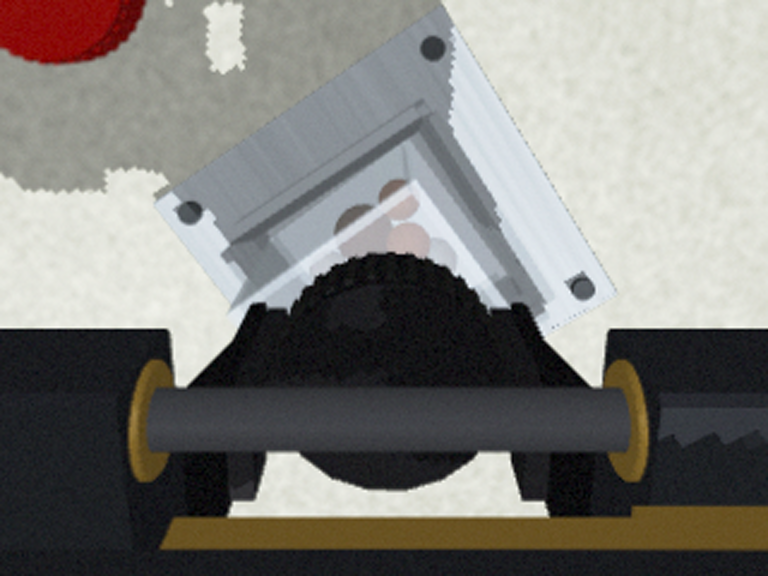

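The view shows the jar still square in the well: its shoulder edge from (232,310) to (415,183) is parallel to the holder holes at (190,212) and (433,48). The tool has turned 70°. I'll test with a small lift.

Request:
{"op": "step_arm", "data": {
  "targets": [
    [0,0,0,0,0,3,0],
    [0,0,0.1,0,0,0,0],
    [0,0,0.1,0,0,0,0],
    [0,0,0.1,0,0,0,0],
    [0,0,0,0,0,0,0]
  ]
}}

```text
time: 10.82
position: [0.5122, 0.0941, 0.08]
tool_rot: [-1.587, 2.711, -0.0]
ft_force: [1.1, -0.5, -0.1]
grip_width: 0.589
grip_force: 55.8
```

Request:
{"op": "step_arm", "data": {
  "targets": [
    [0,0,0.1,0,0,0,0],
    [0,0,0.1,0,0,0,0],
    [0,0,0.1,0,0,0,0],
    [0,0,0,0,0,0,0],
    [0,0,0,0,0,0,0]
  ]
}}

```text
time: 11.23
position: [0.512, 0.0942, 0.0831]
tool_rot: [-1.587, 2.711, 0.0]
ft_force: [0.1, -1.7, -1.0]
grip_width: 0.586
grip_force: 55.8
```

Request:
{"op": "step_arm", "data": {
  "targets": [
    [0,0,0.3,0,0,0,0],
    [0,0,0.3,0,0,0,0],
    [0,0,0.3,0,0,0,0],
    [0,0,0.3,0,0,0,0],
    [0,0,0.3,0,0,0,0]
  ]
}}

```text
time: 11.65
position: [0.5119, 0.0943, 0.0986]
tool_rot: [-1.587, 2.711, 0.001]
ft_force: [0.9, 0.7, -0.3]
grip_width: 0.592
grip_force: 55.8
```

Request:
{"op": "step_arm", "data": {
  "targets": [
    [0,0,0.5,0,0,0,0],
    [0,0,0.5,0,0,0,0],
    [0,0,0.5,0,0,0,0],
    [0,0,0.5,0,0,0,0],
    [0,0,0,0,0,0,0]
  ]
}}

```text
time: 12.07
position: [0.5128, 0.0943, 0.1194]
tool_rot: [-1.586, 2.709, -0.0]
ft_force: [-0.0, -0.5, -0.3]
grip_width: 0.585
grip_force: 55.8
```

Request:
{"op": "step_arm", "data": {
  "targets": [
    [0,0,0,0,0,0,0],
    [0,0,0,0,0,0,0],
    [0,0,0,0,0,0,0],
    [0,0,0,0,0,0,0],
    [0,0,0,0,0,0,0]
  ]
}}

```text
time: 12.48
position: [0.5118, 0.0941, 0.1178]
tool_rot: [1.587, -2.711, -0.0]
ft_force: [0.6, -0.3, -0.1]
grip_width: 0.587
grip_force: 55.8
```

Run:
```python
from h import *
s,im,d=grab('wrist','w7');print(s['time'],s['ft_force'],s['position'],s['tool_rot'])
_,i2,_=grab('scene','s7')
a=cv2.resize(im[100:300,160:480,::-1],(400,250));b=cv2.resize(i2[130:255,270:470,::-1],(400,250),interpolation=2)
cv2.imwrite('pics/m7.png',np.hstack([a,np.clip(b*1.5,0,255).astype('uint8')]))
```

```text
12.4833 [ 0.56183108 -0.2719673  -0.13755375] [0.51180527 0.09406462 0.11783846] [ 1.58707271e+00 -2.71068042e+00 -2.40615301e-04]
```

View pics/m7.png

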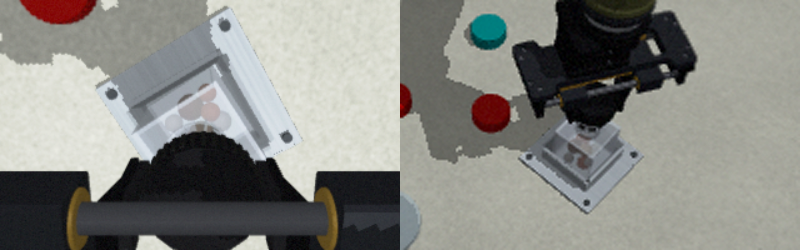

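The jar stands square in the well in both views: left half near (190,110), with its neck showing under the cap at (205,130), and right half at (585,150). The gripper carries only the cap, about 20 mm clear of the rim.

```bash
python3 -c "
from bench import ctrl
print(ctrl.close_job())"
```

```text
the job is handed in; nothing more can be done
None
```

I handed the job in at about 12.5 s: the jar stands in the well, and the unscrewed cap is held level about 20 mm above its rim. The hand-in gave no verdict. I never approached the bystanders, but I didn't re-measure where they are.

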